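Slide the top soldering tile onto the hearth

TASK

Slide the top soldering tile sideways off the stack, without lifting it or disturbing the two tiles underneath, onto the raised steel platform of the hearth beside it. Press it home against the end stop first and then, from the near side, against the long side fence, each time leaning on it with a steady 6 to 12 N for half a second; leave it lying flush and square against both. The tiles are brittle: never push with more than about 15 N, and leave everything else on the bench where it is.

Things in the scene. Friction and masses are not known exactly. Their poses are not given: they have to be found in the camera images.
- hearth: fixed hearth standing on the bench, z up, origin on the bench plane. Its -y end carries the stack of tiles, its +y end is the raised platform. The top tile is slid along the hearth's +y, and finally along its +x (away from the robot). The -y end and the -x side are open and free for the fingers.
- platform_edge (a point): point on the edge of the raised flat platform that faces the stack, at platform height: 30 mm above the bench, 2 mm below the underside of the top tile. In the hearth's axes the platform runs from here 185 mm along +y, 80 mm to -x and 55 mm to +x. Gap to the stack about 8 mm.
- stack_base (a point): centre of the low steel base (8 mm high, 130 by 112 mm) under the stack of three tiles, on its top face; the tiles lie centred on it within a few mm. The joints between tiles are 20 and 32 mm above the bench; the stack's top is at 44 mm.
- side_fence: fixed straight steel rail on the platform along the hearth's y, at its far (+x) side, 150 mm long (y from -60 to +90 mm about this origin), 8 mm thick, 9 mm high (lower than the tile). Origin on its working face (the face towards -x) at platform height, axes as the hearth's. Seated, the tile's centre is 45 mm on the -x side of this face.
- end_bracket: fixed grey block at the platform's +y end, 85 mm along x, 16 mm high, axes as the hearth's; origin at platform height, middle of its face towards -y. It carries on two rods the end stop: an aluminium bar, 85 mm along x, 10 mm high, clamped anywhere so that its working face (towards -y) is 18 to 43 mm on the -y side of this origin. The setting is not measured: feel for it. The bar does not yield.
- end_pin (a joint): small brass sensing pin, 6 mm thick, in the middle of the end stop's working face. At 0 it sticks out 6 mm; a tile flush with the bar pushes it in to about 0.006 (m). Its spring is very soft (under 1 N) and does not push the tile back.
- tile_top_center (a point): plain white ceramic soldering tile, 90 mm (its x) by 100 mm (its y) by 12 mm thick, about 0.24 kg, brittle; this point is its centre, half-way up. Too wide to be gripped across. The tile on top of the stack, the one to move; axes about parallel to the hearth's (a few degrees off). It lies loose: friction is a few newtons at most.
- tile_mid_center (a point): plain white ceramic soldering tile, 90 mm (its x) by 100 mm (its y) by 12 mm thick, about 0.24 kg, brittle; this point is its centre, half-way up. Too wide to be gripped across. Second in the stack, right under the top tile; loose, to be left in place.
- tile_low_center (a point): plain white ceramic soldering tile, 90 mm (its x) by 100 mm (its y) by 12 mm thick, about 0.24 kg, brittle; this point is its centre, half-way up. Too wide to be gripped across. Bottom of the stack; loose, to be left in place.
- flux_jar: bystander: small jar with black cap, 52 mm wide, 60 mm high, loose; origin under its centre.
- weight: bystander: brass weight with a knob, 40 mm wide, 40 mm high, loose; origin under its centre.
- pickle_bowl: bystander: small blue bowl, 90 mm wide, 45 mm high, loose; origin under its centre.
- ring_mandrel: bystander: upright steel ring mandrel, 60 mm wide foot, 150 mm high, loose; origin under its centre.
- hammer: bystander: hammer lying on the bench, about 0.3 m long, loose.
- graver: bystander: screwdriver-like hand tool lying on the bench, about 0.2 m long, loose.
- steel_block: bystander: square steel bench block, 65 by 65 by 28 mm, loose; origin under its centre.
Things that resemble listed ones, but are neither listed nor needed, are in the scene too. Leave any orange or yellow look-alike of the part that bears tile_top_center alone.

How it is judged:
On the way, in this order (a step that is already met when the one before it is completed fails the run):
1. the top tile lies wholly on the platform, clear of the stack (z of tile_top_center in the frame of hearth between 0.034 and 0.0385 m and y of tile_top_center in the frame of hearth above 0.052 m and angle between tile_top_center's own z axis and vertical below 0.03 rad), for 0.05 s.
2. the tile is pressed home against the end stop (over 2 N) (contact force between tile_top and end_bracket above 2 N and value of joint end_pin above 0.004 m), for 0.2 s.
3. the tile is pressed home against the side fence (over 2 N) (contact force between tile_top and side_fence above 2 N and x of tile_top_center in the frame of side_fence above -0.0475 m), for 0.2 s.
At the end, for the whole second after the job is handed in: The top tile lies flat and at rest on the platform, within 2 mm of touching the end stop (sensing pin pushed in over 4 mm), within 2.5 mm of the side fence, and square to them within 0.03 rad; the two other tiles are within 6 mm of where they began (z of tile_top_center in the frame of hearth between 0.034 and 0.0385 m and value of joint end_pin above 0.004 m and x of tile_top_center in the frame of side_fence above -0.0475 m and angle between the y axis of tile_top and the y axis of hearth, either way round below 0.03 rad and angle between tile_top_center's own z axis and vertical below 0.03 rad and linear speed of tile_top below 0.01 m/s and distance of each of tile_mid_center, tile_low_center from where it was at the start of the episode below 0.006 m).
It fails at once if the top tile is pushed, or pressed on a stop, with more than 20 N (contact force between the fingers and tile_top above 20 N or contact force between tile_top and end_bracket above 20 N or contact force between tile_top and side_fence above 20 N).
It fails at once if a lower tile is moved more than 6 mm (distance of any of tile_mid_center, tile_low_center from where it was at the start of the episode above 0.006 m).
It fails at once if the top tile is lifted more than 6 mm or tipped over 0.15 rad (z of tile_top_center in the frame of hearth above 0.044 m or angle between tile_top_center's own z axis and vertical above 0.15 rad).
It fails at once if a bystander is moved more than 20 mm (distance of any of flux_jar, weight, pickle_bowl, ring_mandrel, hammer, graver, steel_block from where it was at the start of the episode above 0.02 m).
It also fails if it takes over 64 s, if anything falls off the work surface, if the arm or the gripper's body presses on something with over 40 N, if the wrist force passes 120 N, or if a joint passes its speed limit or range.

ROBOT

A 6-joint arm with a two-finger parallel gripper is mounted at the origin on the work surface. World frame = base frame: x ahead of the robot, y to its left, z up, the work surface at z = 0. Lengths are in m, angles in rad, forces in N, time in s.
With the tool pointing down it reaches from about 0.225 to 0.875 m from the base axis. Payload 3.4 kg.
Tool frame: the origin (TCP) lies where the fingers leave the gripper's body, on its centre line; the fingertips stand 73 mm ahead of it and the grasp point (between the pads) lies 54 mm ahead of it; z points along the fingers, y is the line along which they close (so a half turn about z gives the same grasp; the last joint's range is limited). The gripper opens to 85 mm and grips with 20 to 120 N. Pads are 22 mm wide; open, the fingers measure 114 mm over their backs; the gripper's body (76 mm by 85 mm) begins 54 mm behind the grasp point. The pads swing forward as they close: fully open they stand 13 mm farther back than shut.
Start: joints at [-0.121, 0.276, 1.505, -0, 1.361, -0.121], TCP at [0.575, -0, 0.304] pointing down, gripper open.
Joint ranges: [-2.89, 2.89], [-0.75, 2.08], [0.22, 2.7], [-1.18, 4.32], [0.11, 2.71], [-2.7, 2.7]. Speed limits (rad/s): [2.57, 2.57, 3.14, 3.14, 3.14, 3.14].

INTERFACE

Orientations are given as a unit quaternion [x, y, z, w].
In Python, from rig import * gives the robot as it stands.
- The arm moves only by the shell command python3 -m inch 'ROWS'. ROWS is JSON, a list of rows, each a list of 5 numbers: the opening, from 0 (shut) to 1 (fully open), then the shift along the tool's x, y, z in mm, then the turn about the tool's z in rad. In form: [[fingers, tx, ty, tz, twist], ...]. A call has 1 to 5 rows; each row shifts and turns the commanded pose from where the row before left it, along the tool's axes as they then stand; what a row does not reach is not made up. A row lasts 1/8 s, in which the tool goes at most 62.5 mm and 10.7 degrees, less where a joint would pass 70% of its speed; a pose out of reach is approached as far as the arm can. A call with a gripper value outside its range is refused whole. The fingers move at their own pace and stop on an object; the grip force is fixed at half the most. Time passes only in rows, so rows that do not move let the fingers close. It gives the time, the measured TCP pose, the force, the opening and the grip force at its end, in the units of the state.
- state(): the state, without advancing time (a new reading comes with each control period).
- read_camera(name): name is "scene" or "side" or "wrist"; returns the picture (420x560x3 uint8, blue, green, red); there is no depth.
- camera_params(name): a dict with "fx", "fy", "cx", "cy" (pixels), "k1" (the pictures are not rectified: a ray, as slopes to the right and down, at radius r is drawn at 1 + k1 r^2 times it, then the intrinsics apply), "extrinsics" (4x4, takes a point from world to camera coordinates). Camera axes: x right, y up, looking along -z (the intrinsics and any distortion apply to the point x, -y, -z); pixel columns grow to the right and rows downward; lengths in m; the calibration is good to about 2 mm. A picture is of the moment at which its call begins: read the wrist's pose just before it. camera_params takes no time and is no camera call; for the wrist camera it gives the pose at the moment of the call.
- hand_in(): hands the job in; it is judged then, once.
Trained networks look in the newest picture that a camera, given by its name, has taken for a name from the list of things; names that differ only in an ending like _2 or _b are one class to them, and where a whole thing is asked for, a point or a joint stands for the part that bears it (a point fixed in the world has none). Each returns a list of dicts, best first, with "confidence" (0 to 1); they miss things now and then, are a little off and sometimes report something else, mostly with a low value. They report only what shows in the picture. A call takes as long as a camera call. They do not tell look-alikes from the thing itself.
- search_frame(camera, target): "location" ([x, y, z] in m, in world coordinates, good to about 4 mm: the middle of the surface that is visible of it).
The state is a dict: "t": time; "q": joint angles; "joint_velocities": joint speeds; "effort": joint torques, N m; "eef_pos": TCP position; "tool_rot": TCP orientation; "wrist_force": force on the tool from outside, world axes, zero at the start; "wrist_torque": the same for the moment, N m; "gripper_width": finger opening in m; "gripper_force": force on a finger pad.
Only numpy, scipy, OpenCV 4.12 (cv2) and the standard library are available. Lean on these libraries where they do the work, as an engineer would, in place of code of your own. Each camera call takes 0.05 s, during which the arm holds its last target. There are 200 camera calls.

## Working session

There is one attempt and no reset: what is moved stays moved. The work goes in short steps, Python scripts to look and compute and a shell command to move; the robot and the scene stay as the last step left them, time stands still between calls to the robot, and variables do not carry over. Pictures are saved under pics/ and viewed, at most 10 in all, crops included, and the job is handed in when it is done.

```bash
mkdir -p pics
python3 - <<'E'
from rig import *
import cv2
print(state())
for c in ["scene","side"]:
    im=read_camera(c); cv2.imwrite(f"pics/{c}0.png",im)
    for n in ["hearth","tile_top_center","side_fence","end_bracket","end_pin","flux_jar","weight","pickle_bowl","ring_mandrel","steel_block","hammer","graver"]:
        try: print(c,n,[(d["confidence"],[round(float(v),3) for v in d["location"]]) for d in search_frame(c,n)][:4])
        except Exception as e: print(n,e)
print(state()["t"])
E
```

```text
{'t': 0.0, 'q': array([-1.21017212e-01,  2.76582810e-01,  1.50615194e+00,  1.67600187e-05,
        1.36069839e+00, -1.21027312e-01]), 'joint_velocities': array([-0.00083527,  0.00015337, -0.002013  , -0.0017197 ,  0.00154528,
       -0.00118129]), 'effort': array([ 6.20495921e-04, -4.16768074e+01, -2.45808578e+01, -1.52056768e-04,
        1.11346930e-02,  1.69860516e-05]), 'eef_pos': array([5.74594392e-01, 3.88603202e-05, 3.03039046e-01]), 'tool_rot': array([ 7.07104152e-01,  7.07108811e-01, -5.60943090e-04, -7.29563760e-04]), 'wrist_force': array([-0.01405028,  0.39034019, -0.69143208]), 'wrist_torque': array([-0.04537582, -0.03627131,  0.03659837]), 'gripper_force': 0.0, 'gripper_width': 0.08565293834826665}
scene hearth [(0.93, [0.574, 0.175, 0.028])]
scene tile_top_center [(0.75, [0.343, 0.105, 0.012]), (0.58, [0.527, 0.033, 0.044]), (0.55, [0.52, -0.172, 0.015]), (0.55, [0.362, -0.114, 0.012])]
scene side_fence [(0.71, [0.628, 0.18, 0.042])]
scene end_bracket [(0.73, [0.581, 0.257, 0.036])]
scene end_pin [(0.35, [0.61, 0.407, 0.015])]
scene flux_jar [(0.63, [0.647, -0.01, 0.051]
[... 499 characters left out ...]
.009]), (0.77, [0.69, -0.162, 0.013]), (0.72, [0.34, -0.126, 0.011]), (0.71, [0.514, -0.167, 0.008])]
side side_fence [(0.45, [0.628, 0.181, 0.039])]
side end_bracket []
side end_pin [(0.42, [0.598, 0.421, 0.023]), (0.24, [0.399, -0.408, 0.024])]
side flux_jar [(0.59, [0.641, -0.001, 0.038]), (0.29, [0.643, -0.394, 0.024])]
side weight [(0.7, [0.582, 0.337, 0.023])]
side pickle_bowl [(0.66, [0.628, 0.181, 0.039]), (0.56, [0.699, 0.12, 0.031])]
side ring_mandrel [(0.57, [0.597, 0.424, 0.023])]
side steel_block [(0.87, [0.648, -0.393, 0.025]), (0.58, [0.628, 0.181, 0.035])]
side hammer [(0.71, [0.397, -0.41, 0.018]), (0.21, [0.305, 0.427, 0.02])]
side graver [(0.62, [0.305, 0.426, 0.021])]
1.3
```

View pics/scene0.png

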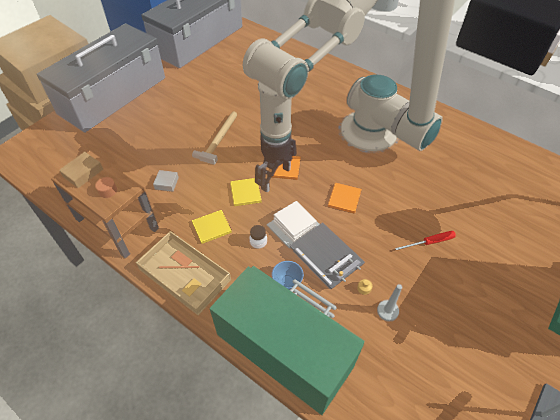

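View pics/side0.png

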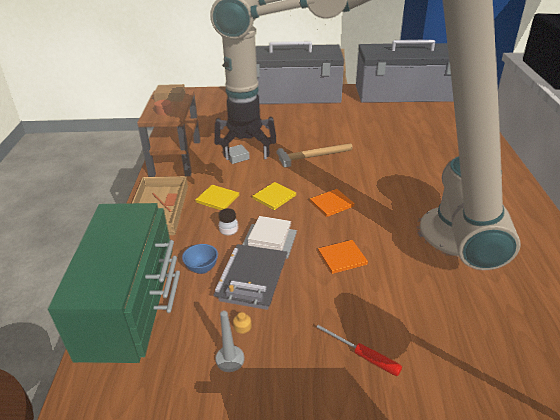

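The white stack is at scene (295,221) and side (269,233). The look-alikes are yellow at scene (245,191) and (211,226), and orange at (345,197) and (287,168). I choose the white stack next to the dark hearth and will check it from above with the wrist camera.

```bash
python3 -m inch '[[0.5,45,-10,-20,0],[0.5,45,-10,-20,0],[0.5,40,-5,-10,0],[0.5,0,0,0,0]]'
cat > h.py <<'E'
from rig import *
import numpy as np, cv2
def project(P,c):
    E=np.array(c["extrinsics"]);p=(E@np.r_[P,1])[:3];u=np.array([p[0],-p[1]])/-p[2]
    u=u*(1+c["k1"]*(u@u));return np.array([c["fx"]*u[0]+c["cx"],c["fy"]*u[1]+c["cy"]])
def ray(px,c,z):
    d=(np.array(px)-[c["cx"],c["cy"]])/[c["fx"],c["fy"]];u=d.copy()
    for _ in range(30):u=d/(1+c["k1"]*(u@u))
    E=np.array(c["extrinsics"]);R=E[:3,:3];o=-R.T@E[:3,3];v=R.T@np.array([u[0],-u[1],-1])
    return o+v*(z-o[2])/v[2]
E
python3 - <<'E'
from h import *
import json
c=camera_params("wrist");im=read_camera("wrist");cv2.imwrite("pics/w1.png",im)
json.dump({k:(np.array(v).tolist()) for k,v in c.items()},open("w1.json","w"))
for n in ["hearth","tile_top_center","side_fence","end_bracket","end_pin"]:
    print(n,[(d["confidence"],[round(float(v),3) for v in d["location"]],project(d["location"],c).round()) for d in search_frame("wrist",n)][:3])
E
```

```text
t: 1.8
eef_pos: [0.5498, 0.1325, 0.3551]
tool_rot: [0.706, 0.708, 0.001, 0.0]
wrist_force: [0.3, -0.9, -0.2]
gripper_width: 0.0427
gripper_force: 0.0
hearth [(0.74, [0.567, 0.186, 0.03], array([296., 137.]))]
tile_top_center [(0.8, [0.525, 0.044, 0.045], array([264., 245.])), (0.64, [0.52, -0.133, 0.011], array([263., 339.])), (0.6, [0.342, 0.104, 0.015], array([133., 196.]))]
side_fence [(0.76, [0.627, 0.178, 0.037], array([343., 144.]))]
end_bracket [(0.71, [0.579, 0.255, 0.038], array([307.,  78.])), (0.26, [0.713, 0.132, 0.018], array([401., 177.]))]
end_pin []
```

View pics/w1.png

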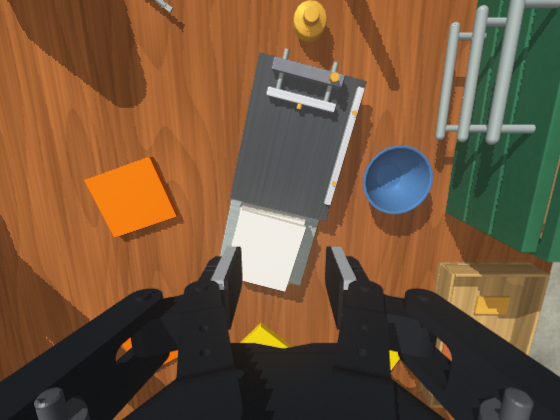

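The wrist picture shows the white tile at about (266,248), partly behind a finger, with the dark platform above it. The fence runs (328,205) to (361,88), the stop bar (268,92) to (334,107), and the pin is at (299,106). I'll take one close crop to check the choice and get edges.

Run:
```python
import cv2
im=cv2.imread("pics/w1.png")[45:305,210:380]
cv2.imwrite("pics/w1c.png",cv2.resize(im,None,fx=2.3,fy=2.3,interpolation=cv2.INTER_CUBIC))
```

```text
(no output)
```

View pics/w1c.png

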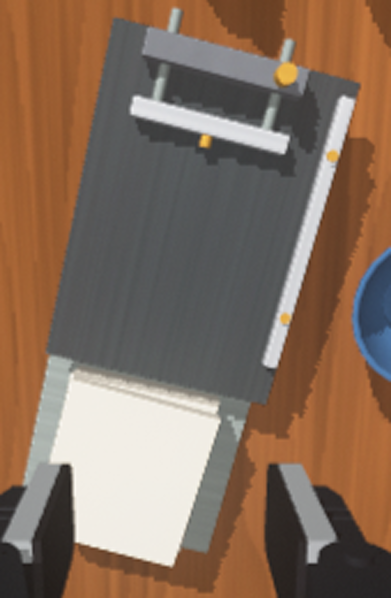

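Run:
```python
from h import *
import json
c=json.load(open("w1.json"))
P={}
for n,x,y,z in [("fenceB",263,363,.039),("fenceT",341,97,.039),("tileFL",72,374,.044),("tileFR",220,418,.044),("tileNR",175,566,.044),
 ("platTL",115,17,.03),("platTR",358,87,.03),("platBR",265,403,.03),("platBL",48,352,.03),("barL",131,113,.03),("barR",287,152,.03)]:
    P[n]=ray([x/2.3+210,y/2.3+45],c,z); print(n,P[n][:2].round(4))
def ang(a,b,off=0):
    d=P[b]-P[a]; return round(float(np.degrees(np.arctan2(d[1],d[0]))-off),2)
print("yaw fence",ang("fenceB","fenceT",90),"platL",ang("platBL","platTL",90),"platR",ang("platBR","platTR",90),"bar",ang("barL","barR"),"platB",ang("platBL","platBR"),"platT",ang("platTL","platTR"))
print("tile",ang("tileFL","tileFR"),ang("tileNR","tileFR",90), np.linalg.norm(P["tileFL"]-P["tileFR"]),np.linalg.norm(P["tileNR"]-P["tileFR"]))
```

```text
fenceB [0.6057 0.1014]
fenceT [0.6409 0.2447]
tileFL [0.496  0.0959]
tileFR [0.5813 0.0696]
tileNR [ 0.5556 -0.0271]
platTL [0.5229 0.2842]
platTR [0.6517 0.2508]
platBR [0.6092 0.0744]
platBL [0.4804 0.1055]
barL [0.5307 0.2374]
barR [0.6155 0.2177]
yaw fence -13.78 platL -13.38 platR -13.55 bar -13.07 platB -13.59 platT -14.53
tile -17.18 -14.88 0.08921023206583327 0.10001033086079239
```

Hearth yaw is about -13.6°. The tile sits at hearth coordinates (X .503, Y .157) with about 149 mm to travel and 17 mm from the fence. I'll rotate the tool to match and touch down on the platform to calibrate fingertip height.

```bash
python3 -m inch '[[0.5,0,0,60,0.12],[0.5,0,0,60,0.117],[0.5,0,0,60,0],[0.5,0,0,52,0],[0.5,0,0,0,0]]'; python3 -m inch '[[0.5,0,0,2,0],[0.5,0,0,2,0],[0.5,0,0,0,0]]'
```

```text
t: 2.72
eef_pos: [0.5472, 0.1288, 0.1181]
tool_rot: [0.786, 0.618, -0.004, -0.003]
wrist_force: [0.6, -0.3, 0.5]
gripper_width: 0.0427
gripper_force: 0.0
t: 3.1
eef_pos: [0.5509, 0.1301, 0.1196]
tool_rot: [0.786, 0.619, 0.001, 0.001]
wrist_force: [0.1, 0.3, -0.1]
gripper_width: 0.0424
gripper_force: 0.0
```

```bash
python3 -m inch '[[0.5,0,0,4,0],[0.5,0,0,4,0],[0.5,0,0,2,0],[0.5,0,0,0,0]]'; python3 -m inch '[[0.5,0,0,2,0],[0.5,0,0,1,0],[0.5,0,0,0,0]]'
```

```text
t: 3.6
eef_pos: [0.5499, 0.13, 0.1076]
tool_rot: [0.786, 0.619, -0.0, -0.0]
wrist_force: [-0.2, 0.0, -0.2]
gripper_width: 0.0429
gripper_force: 0.0
t: 3.98
eef_pos: [0.55, 0.13, 0.1048]
tool_rot: [0.786, 0.619, -0.0, -0.0]
wrist_force: [0.3, -0.5, 0.1]
gripper_width: 0.0426
gripper_force: 0.0
```

```bash
python3 -m inch '[[0.5,0,0,1,0],[0.5,0,0,1,0],[0.5,0,0,0,0]]'; python3 -m inch '[[0.5,0,0,1,0],[0.5,0,0,0,0]]'
```

```text
t: 4.35
eef_pos: [0.55, 0.13, 0.1028]
tool_rot: [0.786, 0.619, -0.0, -0.0]
wrist_force: [0.4, -0.7, 0.8]
gripper_width: 0.0424
gripper_force: 0.0
t: 4.6
eef_pos: [0.55, 0.13, 0.1019]
tool_rot: [0.786, 0.619, -0.0, 0.0]
wrist_force: [0.0, -0.4, -0.2]
gripper_width: 0.0425
gripper_force: 0.0
```

```bash
for i in 1; do :; done; python3 -m inch '[[0.5,0,0,1,0],[0.5,0,0,0,0]]'; python3 -m inch '[[0.5,0,0,1,0],[0.5,0,0,0,0]]';  python3 -m inch '[[0.5,0,0,1,0],[0.5,0,0,0,0]]'
```

```text
t: 4.85
eef_pos: [0.55, 0.13, 0.1009]
tool_rot: [0.786, 0.619, -0.0, 0.0]
wrist_force: [-0.5, 0.4, -0.1]
gripper_width: 0.0427
gripper_force: 0.0
t: 5.1
eef_pos: [0.55, 0.13, 0.1008]
tool_rot: [0.786, 0.619, 0.0, 0.0]
wrist_force: [-2.2, -0.5, 5.5]
gripper_width: 0.0427
gripper_force: 2.9
t: 5.35
eef_pos: [0.55, 0.13, 0.1007]
tool_rot: [0.786, 0.619, 0.0, 0.0]
wrist_force: [-2.6, -0.3, 11.9]
gripper_width: 0.0428
gripper_force: 6.1
```

Contact is at TCP z ≈ 0.1008, so the fingertip is 70.8 mm ahead, and the arm's stiffness is about 6.5 N/mm. Next I lift, go behind the stack, and lower so the tips sit at about 36 mm.

```bash
python3 -m inch '[[0.5,0,0,-30,0],[0.5,-58,0,0,0],[0.5,-59,0,0,0],[0.5,-59,0,0,0],[0.5,0,0,0,0]]'
python3 - <<'E'
from h import *
c=camera_params("wrist");im=read_camera("wrist");cv2.imwrite("pics/w2.png",im)
s=state();print(s["eef_pos"],s["wrist_force"])
E
```

```text
t: 5.98
eef_pos: [0.5079, -0.0444, 0.129]
tool_rot: [0.787, 0.616, -0.0, 0.0]
wrist_force: [-0.0, 0.6, 0.7]
gripper_width: 0.0426
gripper_force: 0.0
[ 0.50841105 -0.04269678  0.12903128] [0.48811577 0.18925459 0.36590469]
```

View pics/w2.png

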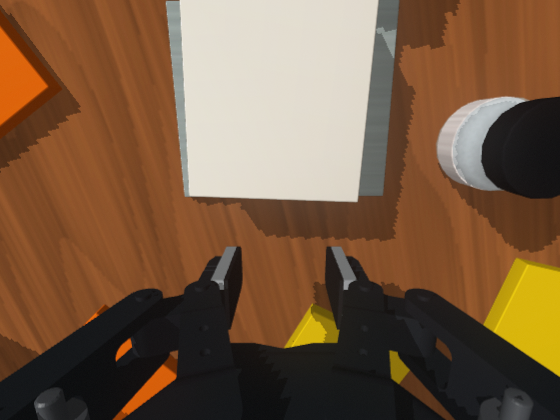

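The fingers stand just behind the tile's near edge (row 198, columns 188–358), centred at column 283, so about 5 mm right of the tile's middle (273). I'll shift -4 mm in y, lower 22 mm, then approach slowly.

```bash
python3 -m inch '[[0.5,0,-4,11,0],[0.5,0,0,11,0],[0.5,0,0,0,0],[0.5,2,0,0,0],[0.5,0,0,0,0]]'; python3 -m inch '[[0.5,2,0,0,0],[0.5,2,0,0,0],[0.5,2,0,0,0],[0.5,0,0,0,0]]'
```

```text
t: 6.65
eef_pos: [0.5057, -0.0378, 0.1071]
tool_rot: [0.785, 0.619, 0.0, 0.0]
wrist_force: [-0.1, 0.0, 0.7]
gripper_width: 0.0425
gripper_force: 0.0
t: 7.15
eef_pos: [0.5067, -0.0322, 0.107]
tool_rot: [0.786, 0.619, 0.0, 0.0]
wrist_force: [-0.6, 0.1, -0.4]
gripper_width: 0.0427
gripper_force: 0.0
```

```bash
python3 -m inch '[[0.5,2,0,0,0],[0.5,2,0,0,0],[0.5,2,0,0,0],[0.5,2,0,0,0],[0.5,2,0,0,0]]'; python3 -m inch '[[0.5,2,0,0,0],[0.5,2,0,0,0],[0.5,2,0,0,0],[0.5,2,0,0,0],[0.5,2,0,0,0]]'
```

```text
t: 7.78
eef_pos: [0.5092, -0.0227, 0.1069]
tool_rot: [0.786, 0.619, -0.0, 0.0]
wrist_force: [0.7, -0.7, -0.3]
gripper_width: 0.0429
gripper_force: 0.6
t: 8.4
eef_pos: [0.5113, -0.0128, 0.1069]
tool_rot: [0.786, 0.619, -0.0, -0.0]
wrist_force: [0.2, -1.2, -0.0]
gripper_width: 0.0425
gripper_force: 0.8
```

```bash
python3 -m inch '[[0.5,4,0,0,0],[0.5,4,0,0,0],[0.5,4,0,0,0],[0.5,4,0,0,0],[0.5,4,0,0,0]]'; python3 -m inch '[[0.5,4,0,0,0],[0.5,4,0,0,0],[0.5,4,0,0,0],[0.5,4,0,0,0],[0.5,4,0,0,0]]'
```

```text
t: 9.02
eef_pos: [0.5162, 0.0068, 0.1069]
tool_rot: [0.786, 0.619, 0.0, 0.0]
wrist_force: [-1.0, -1.1, 0.4]
gripper_width: 0.0429
gripper_force: 0.8
t: 9.65
eef_pos: [0.5209, 0.0262, 0.107]
tool_rot: [0.786, 0.619, 0.0, 0.0]
wrist_force: [0.3, -1.0, 0.8]
gripper_width: 0.0429
gripper_force: 0.9
```

```bash
python3 -m inch '[[0.5,4,0,0,0],[0.5,4,0,0,0],[0.5,4,0,0,0],[0.5,4,0,0,0],[0.5,0,0,0,0]]';python3 - <<'E'
from h import *
im=read_camera("side")[200:330,190:320]
cv2.imwrite("pics/s2.png",cv2.resize(im,None,fx=4,fy=4,interpolation=cv2.INTER_CUBIC))
E
```

```text
t: 10.28
eef_pos: [0.5247, 0.0421, 0.1069]
tool_rot: [0.786, 0.619, 0.0, -0.0]
wrist_force: [0.0, 0.6, -0.1]
gripper_width: 0.0425
gripper_force: 0.0
```

View pics/s2.png

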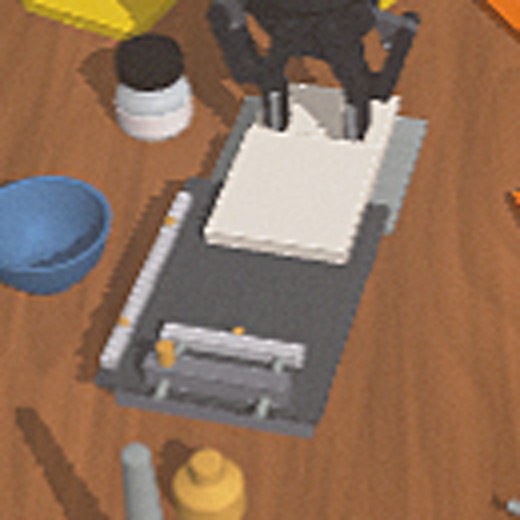

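The side view shows the tile advancing square, the fingers behind it and the mid tile still in place. The bar is about 80 mm ahead, so I push on and slow down near the stop.

```bash
python3 -m inch '[[0.5,4,0,0,0],[0.5,4,0,0,0],[0.5,4,0,0,0],[0.5,4,0,0,0],[0.5,4,0,0,0]]'; python3 -m inch '[[0.5,4,0,0,0],[0.5,4,0,0,0],[0.5,4,0,0,0],[0.5,4,0,0,0],[0.5,4,0,0,0]]';  python3 -m inch '[[0.5,4,0,0,0],[0.5,4,0,0,0],[0.5,4,0,0,0],[0.5,4,0,0,0],[0.5,0,0,0,0]]'
```

```text
t: 10.95
eef_pos: [0.5293, 0.0613, 0.1069]
tool_rot: [0.786, 0.619, 0.0, -0.0]
wrist_force: [0.0, -0.9, -1.3]
gripper_width: 0.0426
gripper_force: 0.5
t: 11.58
eef_pos: [0.534, 0.0806, 0.107]
tool_rot: [0.786, 0.619, 0.0, 0.0]
wrist_force: [0.9, -1.5, -1.2]
gripper_width: 0.0425
gripper_force: 0.6
t: 12.2
eef_pos: [0.5379, 0.0964, 0.107]
tool_rot: [0.786, 0.619, 0.0, -0.0]
wrist_force: [0.0, 0.8, 0.0]
gripper_width: 0.0425
gripper_force: 0.0
```

```bash
python3 -m inch '[[0.5,2,0,0,0],[0.5,2,0,0,0],[0.5,2,0,0,0],[0.5,2,0,0,0],[0.5,0,0,0,0]]'
```

```text
t: 12.82
eef_pos: [0.5397, 0.1039, 0.107]
tool_rot: [0.786, 0.619, 0.0, -0.0]
wrist_force: [0.1, -1.1, 0.3]
gripper_width: 0.0425
gripper_force: 0.5
```

```bash
python3 -m inch '[[0.5,2,0,0,0],[0.5,2,0,0,0],[0.5,2,0,0,0],[0.5,0,0,0,0]]'; python3 -m inch '[[0.5,1,0,0,0],[0.5,1,0,0,0],[0.5,0,0,0,0]]'
```

```text
t: 13.32
eef_pos: [0.5411, 0.1098, 0.1069]
tool_rot: [0.786, 0.619, 0.0, -0.0]
wrist_force: [0.6, -0.9, 1.7]
gripper_width: 0.0428
gripper_force: 0.5
t: 13.7
eef_pos: [0.5415, 0.1116, 0.1069]
tool_rot: [0.786, 0.619, 0.0, 0.0]
wrist_force: [-0.6, -2.0, 0.5]
gripper_width: 0.0428
gripper_force: 0.9
```

```bash
python3 -m inch '[[0.5,1,0,0,0],[0.5,1,0,0,0],[0.5,0,0,0,0]]'
```

```text
t: 14.08
eef_pos: [0.542, 0.1135, 0.1069]
tool_rot: [0.786, 0.619, 0.0, 0.0]
wrist_force: [-0.4, -2.1, 1.2]
gripper_width: 0.0428
gripper_force: 0.9
```

```bash
python3 -m inch '[[0.5,1,0,0,0],[0.5,1,0,0,0],[0.5,0,0,0,0]]'
```

```text
t: 14.45
eef_pos: [0.5424, 0.1154, 0.1069]
tool_rot: [0.786, 0.619, 0.0, 0.0]
wrist_force: [-0.6, -2.7, 1.1]
gripper_width: 0.0425
gripper_force: 1.2
```

```bash
python3 -m inch '[[0.5,1,0,0,0],[0.5,0,0,0,0]]'
```

```text
t: 14.7
eef_pos: [0.5427, 0.1164, 0.1069]
tool_rot: [0.786, 0.619, 0.0, 0.0]
wrist_force: [-0.6, -2.6, 2.5]
gripper_width: 0.043
gripper_force: 1.3
```

```bash
python3 -m inch '[[0.5,0.5,0,0,0],[0.5,0,0,0,0]]'
```

```text
t: 14.95
eef_pos: [0.5427, 0.1168, 0.1069]
tool_rot: [0.786, 0.619, 0.0, 0.0]
wrist_force: [-0.3, -2.6, 2.0]
gripper_width: 0.0427
gripper_force: 1.4
```

```bash
python3 -m inch '[[0.5,0.8,0,0,0],[0.5,0,0,0,0]]'
```

```text
t: 15.2
eef_pos: [0.543, 0.1177, 0.1069]
tool_rot: [0.786, 0.619, 0.0, 0.0]
wrist_force: [-0.7, -3.4, 1.1]
gripper_width: 0.0427
gripper_force: 1.4
```

```bash
python3 -m inch '[[0.5,0.8,0,0,0],[0.5,0,0,0,0]]'
```

```text
t: 15.45
eef_pos: [0.5431, 0.1185, 0.1069]
tool_rot: [0.786, 0.619, 0.0, 0.0]
wrist_force: [-0.7, -3.2, 1.5]
gripper_width: 0.0426
gripper_force: 1.4
```

```bash
python3 -m inch '[[0.5,1,0,0,0],[0.5,0,0,0,0]]'
```

```text
t: 15.7
eef_pos: [0.5434, 0.1194, 0.1069]
tool_rot: [0.786, 0.619, 0.0, -0.0]
wrist_force: [-0.5, -2.7, 1.8]
gripper_width: 0.043
gripper_force: 1.4
```

```bash
python3 -m inch '[[0.5,1,0,0,0],[0.5,0,0,0,0]]'
```

```text
t: 15.95
eef_pos: [0.5434, 0.1197, 0.1069]
tool_rot: [0.786, 0.619, -0.001, 0.0]
wrist_force: [-0.6, -5.3, 1.4]
gripper_width: 0.0426
gripper_force: 2.7
```

```bash
python3 -m inch '[[0.5,0.5,0,0,0],[0.5,0,0,0,0]]'
```

```text
t: 16.2
eef_pos: [0.5435, 0.1198, 0.1069]
tool_rot: [0.785, 0.619, -0.001, 0.001]
wrist_force: [-2.2, -6.8, 3.6]
gripper_width: 0.0426
gripper_force: 3.4
```

```bash
python3 -m inch '[[0.5,0.5,0,0,0],[0.5,0,0,0,0]]'
```

```text
t: 16.45
eef_pos: [0.5435, 0.1199, 0.1069]
tool_rot: [0.785, 0.619, -0.001, 0.001]
wrist_force: [-1.0, -8.7, 2.7]
gripper_width: 0.0431
gripper_force: 4.1
```

```bash
python3 -m inch '[[0.5,0,0,0,0],[0.5,0,0,0,0],[0.5,0,0,0,0],[0.5,0,0,0,0],[0.5,0,0,0,0]]'
python3 - <<'E'
from h import *
im=read_camera("side")[200:330,190:320]
cv2.imwrite("pics/s3.png",cv2.resize(im,None,fx=4,fy=4,interpolation=cv2.INTER_CUBIC))
E
```

```text
t: 17.08
eef_pos: [0.5435, 0.1199, 0.1069]
tool_rot: [0.785, 0.619, -0.001, 0.001]
wrist_force: [-1.4, -8.3, 2.1]
gripper_width: 0.0427
gripper_force: 4.0
```

View pics/s3.png

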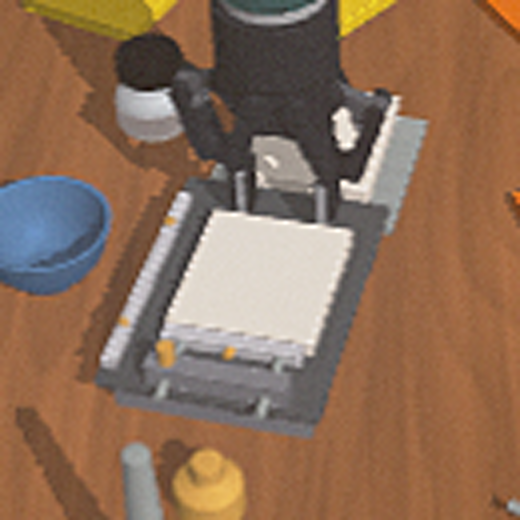

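The tile is flush with the end stop, the pin is pressed in, and the lower tiles are in place. I back off, lift, move to the near (-x) side and turn the tool by 90°.

```bash
python3 -m inch '[[0.5,-3,0,0,0],[0.5,-7,0,0,0],[0.5,0,0,-30,0],[0.5,35,-35,0,0],[0.5,34,-35,0,0]]'; python3 -m inch '[[0.5,0,0,0,0.175],[0.5,0,0,0,0.175],[0.5,0,0,0,0.175],[0.5,0,0,0,0.175],[0.5,0,0,0,0.175]]';python3 -m inch '[[0.5,0,0,0,0.175],[0.5,0,0,0,0.175],[0.5,0,0,0,0.175],[0.5,0,0,0,0.17],[0.5,0,0,0,0]]'
python3 - <<'E'
from h import *
from scipy.spatial.transform import Rotation as R
im=read_camera("wrist");cv2.imwrite("pics/w3.png",im)
s=state();print(s["eef_pos"],s["q"][5]);x=R.from_quat(s["tool_rot"]).as_matrix()[:,0];print(np.degrees(np.arctan2(x[1],x[0])))
E
```

```text
t: 17.75
eef_pos: [0.4896, 0.1959, 0.1373]
tool_rot: [0.786, 0.618, 0.001, -0.0]
wrist_force: [0.7, 0.7, -0.2]
gripper_width: 0.0426
gripper_force: 0.0
t: 18.38
eef_pos: [0.4896, 0.1954, 0.1368]
tool_rot: [0.974, 0.224, 0.0, -0.0]
wrist_force: [-0.5, -0.6, 0.2]
gripper_width: 0.0428
gripper_force: 0.0
t: 19.0
eef_pos: [0.4895, 0.1952, 0.1368]
tool_rot: [0.993, -0.117, -0.0, -0.0]
wrist_force: [-0.6, 0.0, 0.6]
gripper_width: 0.0425
gripper_force: 0.0
[0.48960273 0.19523571 0.13687353] 2.051051008428393
-13.378190087311754
```

View pics/w3.png

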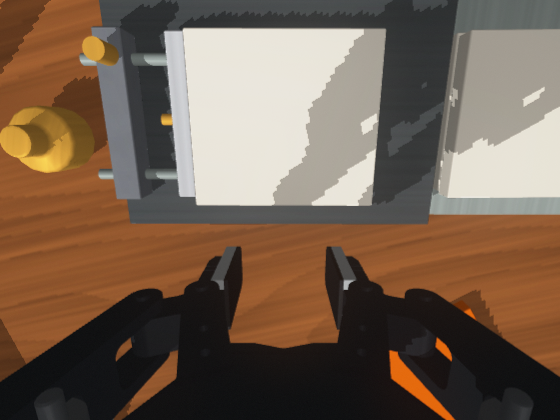

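The tile lies flush against the bar (columns 182–197), and its near edge is at columns 197–374, centred on the fingers (283). I lower and push along +x.

```bash
python3 -m inch '[[0.5,0,0,15,0],[0.5,0,0,15,0],[0.5,0,0,0,0],[0.5,2,0,0,0],[0.5,2,0,0,0]]'; python3 -m inch '[[0.5,2,0,0,0],[0.5,2,0,0,0],[0.5,2,0,0,0],[0.5,2,0,0,0],[0.5,2,0,0,0]]'; python3 -m inch '[[0.5,2,0,0,0],[0.5,2,0,0,0],[0.5,2,0,0,0],[0.5,2,0,0,0],[0.5,0,0,0,0]]'
```

```text
t: 19.68
eef_pos: [0.4941, 0.1942, 0.1072]
tool_rot: [0.993, -0.118, 0.0, -0.0]
wrist_force: [-0.6, -0.3, -0.0]
gripper_width: 0.0427
gripper_force: 0.0
t: 20.3
eef_pos: [0.5026, 0.1919, 0.1068]
tool_rot: [0.993, -0.118, -0.001, 0.0]
wrist_force: [-3.2, 2.0, 2.0]
gripper_width: 0.0428
gripper_force: 1.7
t: 20.92
eef_pos: [0.5116, 0.1898, 0.1068]
tool_rot: [0.993, -0.118, 0.0, 0.0]
wrist_force: [-1.2, -0.7, 0.5]
gripper_width: 0.0429
gripper_force: 0.6
```

```bash
python3 -m inch '[[0.5,1,0,0,0],[0.5,1,0,0,0],[0.5,0,0,0,0]]'
```

```text
t: 21.3
eef_pos: [0.5132, 0.1894, 0.1068]
tool_rot: [0.993, -0.118, 0.0, 0.0]
wrist_force: [-1.6, -0.6, -0.6]
gripper_width: 0.0429
gripper_force: 0.6
```

```bash
python3 -m inch '[[0.5,1,0,0,0],[0.5,1,0,0,0],[0.5,0,0,0,0]]'
```

```text
t: 21.68
eef_pos: [0.5152, 0.189, 0.1069]
tool_rot: [0.993, -0.118, 0.0, -0.0]
wrist_force: [-1.3, 0.7, -0.5]
gripper_width: 0.0428
gripper_force: 0.5
```

```bash
python3 -m inch '[[0.5,1,0,0,0],[0.5,0,0,0,0]]'
```

```text
t: 21.92
eef_pos: [0.516, 0.1888, 0.1069]
tool_rot: [0.993, -0.118, 0.0, -0.0]
wrist_force: [-0.6, -0.4, -0.4]
gripper_width: 0.0429
gripper_force: 0.6
```

```bash
python3 -m inch '[[0.5,1,0,0,0],[0.5,0,0,0,0]]'
```

```text
t: 22.18
eef_pos: [0.517, 0.1885, 0.1069]
tool_rot: [0.993, -0.118, 0.0, 0.0]
wrist_force: [-0.9, -0.5, -0.1]
gripper_width: 0.0426
gripper_force: 0.7
```

```bash
python3 -m inch '[[0.5,1,0,0,0],[0.5,0,0,0,0]]'
```

```text
t: 22.42
eef_pos: [0.5179, 0.1883, 0.1069]
tool_rot: [0.993, -0.118, 0.0, -0.0]
wrist_force: [-1.4, -0.4, -0.9]
gripper_width: 0.0426
gripper_force: 0.7
```

```bash
python3 -m inch '[[0.5,1,0,0,0],[0.5,0,0,0,0]]'
```

```text
t: 22.68
eef_pos: [0.5189, 0.188, 0.1069]
tool_rot: [0.993, -0.118, 0.0, 0.0]
wrist_force: [-0.9, -0.2, -0.3]
gripper_width: 0.0427
gripper_force: 0.7
```

```bash
python3 -m inch '[[0.5,1,0,0,0],[0.5,0,0,0,0]]'
```

```text
t: 22.92
eef_pos: [0.5199, 0.1878, 0.1069]
tool_rot: [0.993, -0.118, 0.0, 0.0]
wrist_force: [-1.4, 0.0, -0.2]
gripper_width: 0.0426
gripper_force: 0.7
```

```bash
python3 -m inch '[[0.5,1,0,0,0],[0.5,0,0,0,0]]'
```

```text
t: 23.18
eef_pos: [0.5209, 0.1876, 0.1069]
tool_rot: [0.993, -0.118, 0.0, -0.0]
wrist_force: [-1.1, 0.1, 0.2]
gripper_width: 0.0424
gripper_force: 0.7
```

```bash
python3 -m inch '[[0.5,1,0,0,0],[0.5,0,0,0,0]]'
```

```text
t: 23.42
eef_pos: [0.5217, 0.1873, 0.1069]
tool_rot: [0.993, -0.118, 0.0, 0.0]
wrist_force: [-2.1, -0.7, 0.9]
gripper_width: 0.0425
gripper_force: 0.9
```

```bash
python3 -m inch '[[0.5,1,0,0,0],[0.5,0,0,0,0]]'
```

```text
t: 23.68
eef_pos: [0.5219, 0.1873, 0.1069]
tool_rot: [0.993, -0.118, -0.001, -0.0]
wrist_force: [-5.2, 2.1, 2.4]
gripper_width: 0.0429
gripper_force: 2.4
```

Contact with the fence, now about 5.5 N.

```bash
python3 -m inch '[[0.5,0.6,0,0,0],[0.5,0,0,0,0]]'
```

```text
t: 23.92
eef_pos: [0.522, 0.1873, 0.1069]
tool_rot: [0.993, -0.118, -0.001, -0.0]
wrist_force: [-5.5, 1.9, 2.9]
gripper_width: 0.0426
gripper_force: 3.1
```

```bash
python3 -m inch '[[0.5,0.3,0,0,0],[0.5,0,0,0,0],[0.5,0,0,0,0],[0.5,0,0,0,0],[0.5,0,0,0,0]]';python3 - <<'E'
from h import *
im=read_camera("side")[200:330,190:320]
cv2.imwrite("pics/s4.png",cv2.resize(im,None,fx=4,fy=4,interpolation=cv2.INTER_CUBIC))
E
```

```text
t: 24.55
eef_pos: [0.522, 0.1873, 0.1069]
tool_rot: [0.993, -0.118, -0.002, -0.0]
wrist_force: [-7.5, 1.5, 4.2]
gripper_width: 0.0427
gripper_force: 3.3
```

```bash
python3 -m inch '[[0.5,0,0,0,0],[0.5,0,0,0,0]]'
python3 - <<'E'
from h import *
c=camera_params("wrist");im=read_camera("wrist");cv2.imwrite("pics/w4.png",im)
E
```

```text
t: 24.85
eef_pos: [0.5221, 0.1873, 0.1069]
tool_rot: [0.993, -0.118, -0.002, -0.0]
wrist_force: [-6.6, 1.8, 3.7]
gripper_width: 0.0427
gripper_force: 3.3
```

View pics/w4.png

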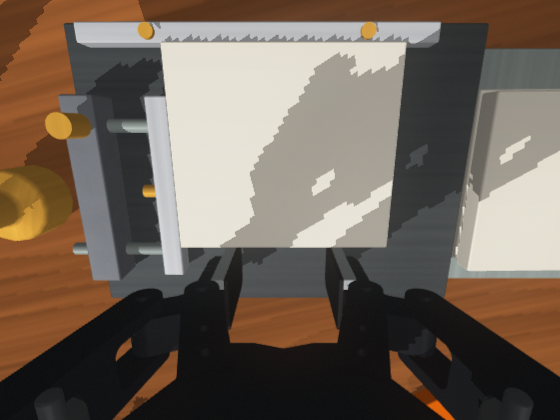

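The tile lies against the fence (row 42) and along the bar (columns 165–182) with no visible gap. It was held at about 7 N for over 0.5 s. I'll check the bar joint at pixel level before retreating.

```bash
python3 - <<'E'
import cv2
for f,rows in [("w3",(60,90,150,180)),("w4",(110,150,210,235))]:
    g=cv2.cvtColor(cv2.imread(f"pics/{f}.png"),6)
    for r in rows: print(f,r,g[r,145:205:1].tolist() if f=="w4" else g[r,165:210].tolist())
E
python3 -m inch '[[0.5,-1,0,0,0],[0.5,-2,0,0,0],[0.5,-12,0,0,0],[0.5,-10,0,-10,0],[0.5,0,0,-30,0]]'
```

```text
w3 60 [179, 185, 205, 205, 203, 200, 199, 198, 200, 202, 204, 206, 207, 210, 210, 208, 206, 205, 199, 181, 197, 229, 229, 229, 229, 229, 230, 230, 230, 230, 230, 229, 230, 229, 229, 229, 230, 229, 229, 229, 229, 230, 230, 229, 229]
w3 90 [72, 76, 77, 81, 131, 205, 206, 203, 200, 197, 198, 200, 202, 204, 206, 209, 210, 208, 206, 204, 203, 187, 167, 229, 230, 230, 230, 230, 230, 230, 230, 230, 230, 230, 230, 230, 230, 230, 230, 230, 230, 229, 230, 230, 230]
w3 150 [50, 51, 51, 51, 52, 52, 51, 51, 51, 97, 187, 206, 204, 202, 201, 199, 199, 199, 202, 206, 206, 208, 207, 205, 204, 198, 184, 198, 229, 229, 229, 229, 230, 229, 229, 229, 229, 229, 229, 229, 230, 229, 229, 229, 229]
w3 180 [82, 82, 83, 82, 83, 83, 83, 83, 83, 81, 83, 81, 129, 212, 207, 204, 202, 201, 200, 200, 201, 203, 205, 209, 208, 206, 205, 203, 194, 184, 229, 228, 228, 228, 228, 228, 229, 228, 228, 228, 229, 228, 228, 228, 228]
w4 110 [126, 199, 199, 198, 194, 194, 192, 190, 193, 195, 196, 198, 199, 201, 202, 201, 200, 198, 197, 197, 192, 177, 212, 226, 226, 226, 226, 226, 226, 226, 226, 226, 226, 226, 226, 225, 226, 225
[... 457 characters left out ...]
, 51, 60, 97, 153, 207, 209, 206, 203, 202, 199, 199, 200, 201, 200, 202, 204, 205, 204, 202, 201, 199, 194, 181, 213, 227, 227, 227, 227, 227, 227, 227, 227, 227, 227, 227, 227, 227, 227, 227, 228, 228, 227, 228, 228, 227, 228, 228, 227, 228, 228, 228]
w4 235 [49, 50, 48, 48, 50, 48, 49, 51, 50, 51, 50, 50, 51, 52, 67, 142, 210, 212, 210, 207, 204, 201, 202, 202, 203, 204, 205, 206, 206, 203, 202, 202, 198, 183, 160, 226, 228, 228, 227, 228, 228, 228, 228, 227, 227, 228, 228, 228, 228, 228, 228, 228, 227, 228, 228, 228, 227, 228, 227, 228]
t: 25.52
eef_pos: [0.4972, 0.1927, 0.1466]
tool_rot: [0.993, -0.118, -0.002, 0.001]
wrist_force: [0.4, 0.6, 0.5]
gripper_width: 0.0425
gripper_force: 0.0
```

```bash
python3 -m inch '[[0.5,0,0,0,0],[0.5,0,0,0,0]]' | head -2
python3 - <<'E'
from h import *
cv2.imwrite("pics/w5.png",read_camera("wrist"))
E
```

```text
t: 25.78
eef_pos: [0.499, 0.1928, 0.1471]
```

View pics/w5.png

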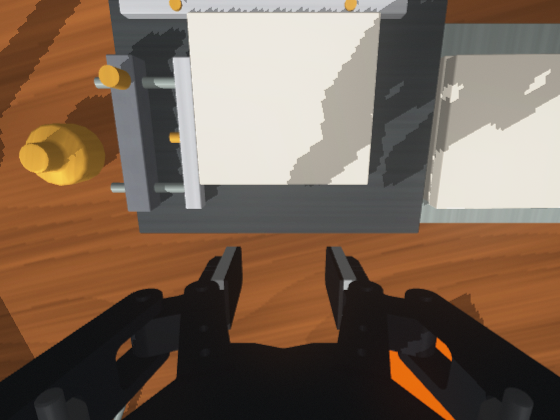

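The tile lies flush against the bar (columns 188–198) and the fence (row 13), the fingers are clear, and the stack is undisturbed.

```bash
python3 -c "
from rig import *
print(hand_in())"
```

```text
the job is handed in; nothing more can be done
None
```

The job is handed in (no verdict came back): the last picture showed the top tile flush and square against the end stop and the side fence and the lower tiles undisturbed, after pressing it about 8.5 N on the stop and 7 N on the fence, each for over half a second.

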